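Hang the second paddle board on the hook

TASK

Take the large paddle board out of the draining rack and hang it by the hole in its handle on the stand's hook, in front of the small board that already hangs there. Then press it back along the hook, firmly but gently, until you feel both boards stop flat against each other and the rubber collar, and let go. Do not knock the small board about or off the hook, never force the boards, the hook or the collar, and leave the saucer, the mug and the bottle where they are.

Things in the scene. Friction and masses are not known exactly. Their poses are not given: they have to be found in the camera images.
- stand: Steel hanging stand, rigid, fixed. Origin: centre of the underside of its 160 x 160 x 10 mm foot; z up; its hook points to -x, roughly towards the robot. A flat upright, 40 mm wide, 8 mm thick, has its front face at x = +40 mm and ends at z = 286 mm. The hook, an 8 mm round rod at y = 0, runs level at z = 262 mm (centre line) from the upright to x = -53 mm, then turns up.
- hook (a point): Centre line of the hook's level part, at x = 0, y = 0, z = 262 mm of the stand; axes as the stand's. Behind the small board a tight black rubber collar, 34 mm across, 10 mm thick, sits on the rod and keeps boards off the upright so that they dry. Its place is not measured: its front face is anywhere from 10 to 32 mm in front of the upright. Boards are home when it stops them; over 15 N is forcing.
- tip (a point): Centre of the rounded end (radius 4 mm) of the hook's upturned part, which rises at about 50 degrees from the level rod's end at x = -53 mm to this point at x = -63, y = 0, z = 274 mm of the stand.
- small_board: Small wooden paddle board, 12 mm thick, about 160 g, loose on the hook, handle up, faces square to the hook; it starts with its origin at x = -14 to 0 mm of the stand, short of the collar. Blade 120 wide x 130 mm high, handle above it 34 wide x 70 mm long. Origin: middle of its lower edge; x normal to its faces (away from the hook's tip at the start), y across, z up.
- small_hole (a point): Centre of the small board's round hanging hole (23 mm wide, through the thickness), 174 mm above the board's origin, 26 mm below the top of the handle.
- large_board: Large paddle board, same wood, 12 mm thick, about 220 g (each board up to a third lighter or heavier), upright in a rack slot, handle up. Blade 150 x 150 mm, handle above it 40 wide x 75 mm long, top corners rounded by 8 mm, sides flat to pinch from above. Origin: middle of its lower edge; x normal to the faces (both alike), y across, z up.
- large_hole (a point): Centre of the large board's hanging hole (25 mm wide), 197 mm above its origin, 28 mm below the handle's top. Hung on the hook's level part it is 8.5 mm below hook; to pass the upturned end it must be about 6 mm above hook, with 1.5 to 2 mm to spare up and down. Sliding the boards along the hook takes 1 to 3 N; at the collar it rises sharply: 5 to 8 N is firm.
- rack: Small draining rack, fixed: white tray 220 x 280 mm on a green base, wire floor at z = 30 mm, two slots between wire loops 85 mm high. Origin: centre of its underside. The slots run along its y axis at x = -40 and +40 mm; each is 17 mm wide. The large board stands in one, the saucer in the other.
- saucer: Bystander: white saucer, 120 mm across and 12 mm thick, on edge in the other slot of the rack; origin at its centre, its top about 142 mm above the counter.
- mug: Bystander: white mug 80 mm across, 90 mm high, behind the stand; origin: centre of its underside.
- soap: Bystander: green washing-up bottle, 56 mm across, 160 mm high, behind the rack; origin: centre of its underside.
There are look-alikes about, which are no part of the job. Leave any pink or purple look-alike of the large_board alone.

How it is judged:
On the way, in this order (a step that is already met when the one before it is completed fails the run):
1. the large board is lifted clear of the rack (height (world z) of large_hole above 0.285 m and contact force between large_board and rack below 0.1 N), for 0.1 s.
2. the large board is on the hook in front of the small one, behind the upturned end, the hook carrying some of its weight (z of large_hole in the frame of stand between 0.249 and 0.2575 m and y of large_hole in the frame of stand between -0.008 and 0.008 m and x of large_hole in the frame of stand between -0.049 and 0.034 m and contact force between large_board and stand above 0.7 N), for 0.2 s.
3. the two boards, face to face, are pressed home against the stop with more than 4 N for a moment (z of large_hole in the frame of stand between 0.249 and 0.2575 m and y of large_hole in the frame of stand between -0.008 and 0.008 m and x of large_hole in the frame of small_hole between -0.015 and -0.009 m and x of small_hole in the frame of stand above 0.0005 m and contact force between large_board and small_board above 4 N), for 0.2 s.
At the end, for the whole second after the job is handed in: Both boards hang still on the hook by their holes, upright within 0.1 rad and square to the hook within 0.12 rad, the small one back within the collar's range (39.5 mm or less from upright to its middle), the large one face to face in front of it (gap under 3 mm); the robot has let go (z of large_hole in the frame of stand between 0.249 and 0.2575 m and y of large_hole in the frame of stand between -0.008 and 0.008 m and x of large_hole in the frame of small_hole between -0.015 and -0.009 m and x of small_hole in the frame of stand above 0.0005 m and z of small_hole in the frame of stand between 0.249 and 0.2595 m and angle between each of large_board, small_board's own z axis and vertical below 0.1 rad and angle between the x axis of each of large_board, small_board and the x axis of stand, either way round below 0.12 rad and linear speed of each of large_board, small_board below 0.02 m/s); the robot touches nothing.
It fails at once if the small board is lifted, carried to the hook's end, knocked off, or swung by more than 0.35 rad (z of small_hole in the frame of stand below 0.243 m or z of small_hole in the frame of stand above 0.268 m or x of small_hole in the frame of stand below -0.028 m or angle between small_board's own z axis and vertical above 0.35 rad).
It fails at once if the boards are forced together with more than 15 N (contact force between large_board and small_board above 15 N).
It fails at once if the large board is forced against the stand or its hook with more than 15 N (contact force between large_board and stand above 15 N).
It fails at once if the robot hits the stand with more than 15 N (contact force between any of the arm, the fingers and stand above 15 N).
It fails at once if saucer, mug or bottle disturbed (distance of any of saucer, mug, soap from where it was at the start of the episode above 0.02 m).
It also fails if it takes over 67 s, if anything falls off the work surface, if the arm or the gripper's body presses on something with over 40 N, if the wrist force passes 120 N, or if a joint passes its speed limit or range.

ROBOT

A 7-joint arm with a two-finger parallel gripper is mounted at the origin on the work surface. World frame = base frame: x ahead of the robot, y to its left, z up, the work surface at z = 0. Lengths are in m, angles in rad, forces in N, time in s.
With the tool pointing down it reaches from about 0.425 to 0.925 m from the base axis. Payload 6.8 kg.
Tool frame: the origin (TCP) lies at the very end of the fingers, on their centre line; the grasp point (between the pads) lies 19 mm behind it; z points along the fingers, y is the line along which they close (so a half turn about z gives the same grasp; the last joint's range is limited). The gripper opens to 85 mm and grips with 20 to 120 N. Pads are 22 mm wide; open, the fingers measure 114 mm over their backs; the gripper's body (76 mm by 85 mm) begins 54 mm behind the grasp point. The pads swing forward as they close: fully open they stand 13 mm farther back than shut.
Start: joints at [1.014, 0.477, 0.022, 1.555, -0.011, 1.109, -0.083], TCP at [0.293, -0.608, 0.231] pointing down, gripper open.
Joint ranges: [-2.96, 2.96], [-0.34, 2.1], [-1.41, 1.46], [0.24, 2.44], [-1.37, 4.51], [0.17, 1.92], [-2.96, 2.96]. Speed limits (rad/s): [2.39, 2.39, 3.14, 3.14, 3.14, 3.14, 3.14].

INTERFACE

Orientations are given as a unit quaternion [w, x, y, z].
In Python, from station import telemetry, viewer, job, search_frame, cut_out gives the robot as it stands. The module is installed in compiled form; this text tells all that it offers.
- The arm moves only by the shell command python3 -m crank 'ROWS' [FORCE]. ROWS is JSON, a list of rows, each an object with "delta_rot": the turn, a rotation vector about the tool's x, y, z in degrees, a list of three; "xyz": the shift along the tool's x, y, z in m, a list of three; "fingers": the gripper command: -1 is fully open, 1 is shut, values between are in proportion. In form: [{"delta_rot": [ax, ay, az], "xyz": [dx, dy, dz], "fingers": fingers}, ...]. A call has 1 to 10 rows; each row is the pose to reach, as a shift and turn from the pose commanded when the call began, along the tool's axes at that moment; what a row does not reach only later rows make up. A row lasts 1/10 s, in which the tool goes at most 50 mm and 8.59 degrees, less where a joint would pass 70% of its speed; a pose out of reach is approached as far as the arm can. A call with a gripper value outside its range is refused whole. The fingers move at their own pace and stop on an object; FORCE is the grip in N (left out, the last holds). Time passes only in rows, so rows that repeat a pose let the fingers close. It gives the time, the measured TCP pose, the force, the opening and the grip force at its end, in the units of the state.
- telemetry.get_obs(): the state, without advancing time (a new reading comes with each control period).
- viewer.read_camera(name): name is "scene" or "side" or "wrist"; returns a dict with "img" (420x560x3 uint8, red, green, blue), "fx", "fy", "cx", "cy" (pixels), "origin" and "rotation" of the camera in the world. Camera axes: x right, y up, looking along -z (the intrinsics and any distortion apply to the point x, -y, -z); pixel columns grow to the right and rows downward; lengths in m; the calibration is good to about 2 mm. A picture is of the moment at which its call begins. There is no depth.
- job.hand_in(): hands the job in; it is judged then, once.
Trained networks look in the newest picture that a camera, given by its name, has taken for a name from the list of things; names that differ only in an ending like _2 or _b are one class to them, and where a whole thing is asked for, a point or a joint stands for the part that bears it (a point fixed in the world has none). Each returns a list of dicts, best first, with "score" (0 to 1); they miss things now and then, are a little off and sometimes report something else, mostly with a low value. They report only what shows in the picture. A call takes as long as a camera call. They do not tell look-alikes from the thing itself.
- search_frame(camera, thing): "pixel" ([column, row] in pixels, amid what is visible of it).
- cut_out(camera, thing): "pixels" (420x560 bool, what is visible of it) and "pixel" ([column, row] in pixels, amid what is visible of it).
The state is a dict: "t": time; "q": joint angles; "joint_vel": joint speeds; "joint_torque": joint torques, N m; "eef_pos": TCP position; "tool_rot": TCP orientation; "contact_force": force on the tool from outside, world axes, zero at the start; "torque": the same for the moment, N m; "gripper_width": opening from 0.0 (shut) to 1.0 (fully open); "grasp_force": force on a finger pad.
Only numpy, scipy, OpenCV 4.12 (cv2) and the standard library are available. Lean on these libraries where they do the work, as an engineer would, in place of code of your own. Each camera call takes 0.05 s, during which the arm holds its last target. There are 200 camera calls.

## Working session

There is one attempt and no reset: what is moved stays moved. The work goes in short steps, Python scripts to look and compute and a shell command to move; the robot and the scene stay as the last step left them, time stands still between calls to the robot, and variables do not carry over. Pictures are saved under pics/ and viewed, at most 13 in all, crops included, and the job is handed in when it is done.

```bash
mkdir -p pics; python3 - <<'E'
from station import telemetry, viewer, search_frame, cut_out
import cv2,numpy as np,pickle
o=telemetry.get_obs();print({k:np.round(v,3).tolist() for k,v in o.items()})
D={}
for c in ["scene","side","wrist"]:
    r=viewer.read_camera(c);D[c]=r
    print(c,r["fx"],r["fy"],r["cx"],r["cy"],np.round(r["origin"],3).tolist(),np.round(r["rotation"],3).tolist(),[k for k in r])
    cv2.imwrite(f"pics/{c}0.png",r["img"][:,:,::-1])
    for n in ["stand","hook","tip","small_board","small_hole","large_board","large_hole","rack","saucer","mug","soap"]:
        print(c,n,[(np.round(d["pixel"],1).tolist(),round(d["score"],2)) for d in search_frame(c,n)][:3])
pickle.dump(D,open("D0.pkl","wb"))
a=np.hstack([D[c]["img"] for c in ["scene","side"]])
E
```

```text
{'t': 0.0, 'q': [1.014, 0.478, 0.022, 1.556, -0.012, 1.109, -0.083], 'joint_vel': [0.001, -0.0, 0.001, -0.001, -0.001, -0.0, 0.001], 'joint_torque': [-0.0, -59.644, 1.608, -28.12, 0.012, 0.009, 0.0], 'eef_pos': [0.293, -0.608, 0.23], 'tool_rot': [-0.001, 0.975, 0.223, -0.0], 'contact_force': [-0.657, -0.224, 0.043], 'torque': [-0.015, 0.044, -0.012], 'grasp_force': 0.0, 'gripper_width': 0.999}
scene 455.2851180775832 455.2851180775832 283.8670461584259 203.9439467591954 [0.971, -0.583, 1.12] [0.888, 0.285, 0.105, 0.345] ['img', 'fx', 'fy', 'cx', 'cy', 'origin', 'rotation']
scene stand [([365.8, 185.0], 0.72)]
scene hook [([363.8, 185.9], 0.89)]
scene tip [([366.4, 185.4], 0.58), ([363.1, 156.0], 0.51)]
scene small_board [([362.7, 151.5], 0.86)]
scene small_hole [([366.8, 153.9], 0.69)]
scene large_board [([258.8, 235.6], 0.87), ([217.4, 369.5], 0.8), ([280.1, 144.2], 0.64)]
scene large_hole [([260.9, 236.6], 0.87), ([216.3, 371.5], 0.85), ([133.2, 287.7], 0.82)]
scene rack [([265.4, 276.3], 0.78)]
scene saucer [([279.1, 264.2], 0.79)]
scene mug [([386.3, 210.6], 0.65)]
scene soap [([
[... 594 characters left out ...]
93), ([292.6, 329.5], 0.88), ([378.7, 256.6], 0.79)]
side rack [([282.2, 245.3], 0.75)]
side saucer [([285.2, 205.0], 0.95)]
side mug [([161.7, 275.9], 0.68), ([198.6, 322.2], 0.31), ([282.5, 242.3], 0.28)]
side soap [([304.9, 215.7], 0.73), ([256.8, 193.6], 0.62), ([186.5, 289.1], 0.39)]
wrist 297.19583706383617 297.19583706383617 279.2516796419977 213.28791691227568 [0.363, -0.575, 0.375] [0.837, -0.128, 0.08, -0.526] ['img', 'fx', 'fy', 'cx', 'cy', 'origin', 'rotation']
wrist stand []
wrist hook []
wrist tip []
wrist small_board []
wrist small_hole []
wrist large_board [([191.4, 46.2], 0.97)]
wrist large_hole [([188.7, 39.0], 0.59)]
wrist rack []
wrist saucer []
wrist mug []
wrist soap []
```

View pics/scene0.png

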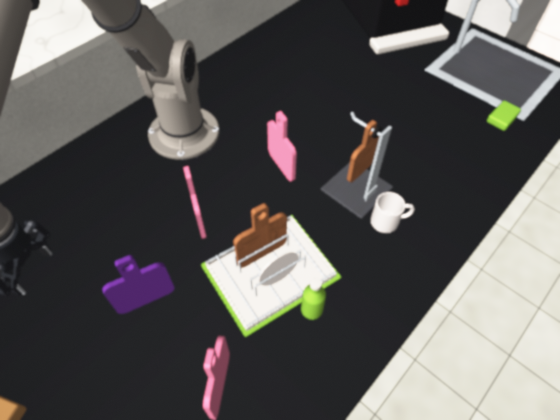

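View pics/side0.png

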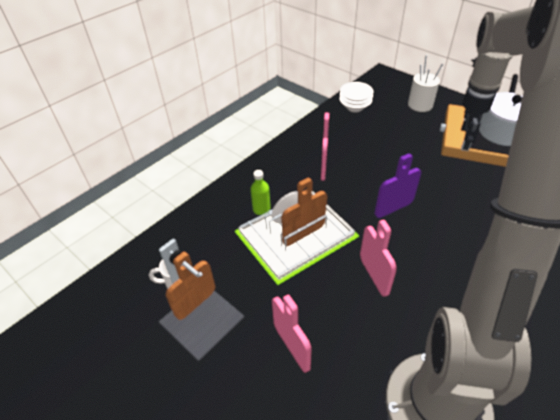

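```bash
python3 - <<'E'
from station import viewer, cut_out
import cv2,numpy as np,pickle
D=pickle.load(open("D0.pkl","rb"))
M={}
for c in ["scene","side"]:
    r=viewer.read_camera(c)
    for n in ["large_board","small_board","rack","stand"]:
        M[c,n]=[(d["pixels"],d["pixel"],d["score"]) for d in cut_out(c,n)]
        print(c,n,[(np.round(p).tolist(),int(m.sum()),round(s,2)) for m,p,s in M[c,n]])
pickle.dump(M,open("M0.pkl","wb"))
def crop(c,x,y,w=100,h=75): return cv2.resize(D[c]["img"][y:y+h,x:x+w,::-1],(400,300),interpolation=cv2.INTER_CUBIC)
a=np.vstack([np.hstack([crop("scene",212,200),crop("scene",320,105,)]),np.hstack([crop("side",260,172),crop("side",150,235)])])
cv2.imwrite("pics/mont.png",a)
E
```

```text
scene large_board [([132.0, 284.0], 2590, 0.97), ([281.0, 147.0], 1264, 0.72), ([259.0, 238.0], 2077, 0.69), ([195.0, 196.0], 391, 0.65), ([216.0, 372.0], 1322, 0.59)]
scene small_board [([363.0, 154.0], 914, 0.79)]
scene rack [([265.0, 278.0], 6541, 0.98)]
scene stand [([365.0, 187.0], 2517, 0.71)]
side large_board [([400.0, 192.0], 1564, 0.98), ([324.0, 145.0], 225, 0.8), ([380.0, 259.0], 1632, 0.78), ([306.0, 215.0], 1999, 0.66), ([290.0, 333.0], 1510, 0.65)]
side small_board [([188.0, 290.0], 1859, 0.91), ([304.0, 217.0], 1884, 0.43)]
side rack [([283.0, 243.0], 4407, 0.8), ([305.0, 214.0], 1897, 0.44)]
side stand [([198.0, 323.0], 3223, 0.64)]
```

View pics/mont.png

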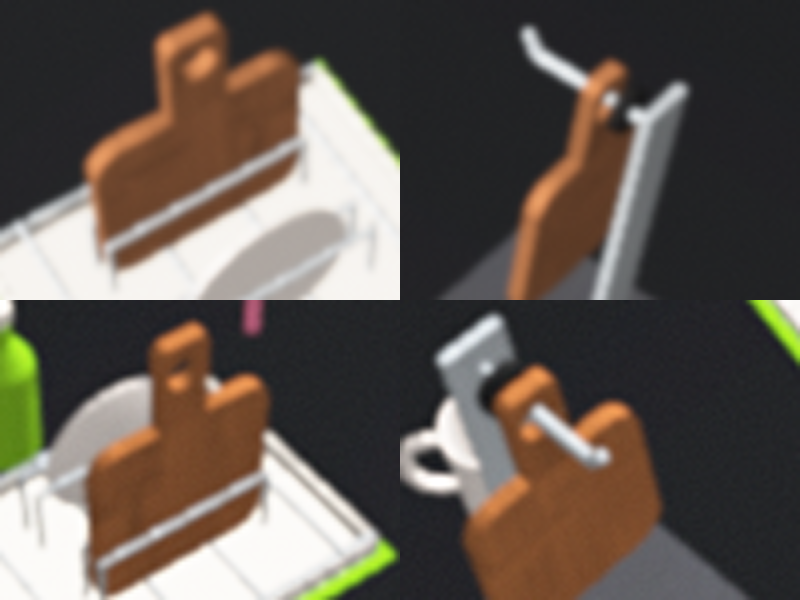

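```bash
cat > h.py <<'E'
import numpy as np,cv2
from scipy.spatial.transform import Rotation as R
from scipy.optimize import least_squares,minimize
def rot(q): return R.from_quat(np.asarray(q)[[1,2,3,0]]).as_matrix()
def proj(c,P):
    p=(np.atleast_2d(P)-c["origin"])@rot(c["rotation"])
    return np.c_[c["cx"]+c["fx"]*p[:,0]/-p[:,2], c["cy"]+c["fy"]*-p[:,1]/-p[:,2]]
def ray(c,uv):
    d=rot(c["rotation"])@np.array([(uv[0]-c["cx"])/c["fx"],-(uv[1]-c["cy"])/c["fy"],-1]);return d/np.linalg.norm(d)
def tri(obs): # [(cam,uv)]
    A=np.zeros((3,3));b=np.zeros(3)
    for c,uv in obs:
        d=ray(c,uv);m=np.eye(3)-np.outer(d,d);A+=m;b+=m@c["origin"]
    return np.linalg.solve(A,b)
def pose(p,P): # x,y,z,yaw
    return np.asarray(P)@R.from_euler("z",p[3]).as_matrix().T+np.asarray(p[:3])
def outline(w,h,hw,hh,r=.012):
    def arc(cx,cy,r,a0): 
        t=np.radians(np.linspace(a0,a0+90,5));return [(cx+r*np.cos(a),cy+r*np.sin(a)) for a in t]
    pts=[(-w/2,0),(w/2,0)]+arc(w/2-r,h-r,r,0)+[(hw/2,h)]+arc(hw/2-.008,h+hh-.008,.008,0)+arc(-hw/2+.008,h+hh-.008,.008,90)+[(-hw/2,h)]+arc(-w/2+r,h-r,r,90)
    return np.array(pts)
def sil(c,p,ol,t=.012,S=4):
    img=np.zeros((420*S,560*S),np.uint8)
    for x in np.linspace(-t/2,t/2,7):
        P=np.c_[np.full(len(ol),x),ol]
        uv=proj(c,pose(p,P))
        cv2.fillPoly(img,[np.round((uv+.5)*S).astype(np.int32)],1)
    return cv2.resize(img.astype(np.float32),(560,420),interpolation=cv2.INTER_AREA)
def brown(img):
    h=cv2.cvtColor(img,cv2.COLOR_RGB2HSV);return ((h[...,0]<20)&(h[...,1]>100)&(h[...,2]>60)).astype(np.uint8)
LARGE=outline(.15,.15,.04,.075);SMALL=outline(.12,.13,.034,.07)
E
python3 - <<'E'
from h import *
import pickle
D=pickle.load(open("D0.pkl","rb"));A,B=D["scene"],D["side"]
for c in(A,B):c["origin"]=np.array(c["origin"])
lh=tri([(A,(262.75,216.5)),(B,(305.25,191.5))]);print("large hole",lh,proj(A,lh),proj(B,lh))
tip=tri([(A,(352.25,113.25)),(B,(200.25,274))]);print("tip",tip,proj(A,tip),proj(B,tip))
up=tri([(A,(385.4,130.4)),(B,(167.2,244.8))]);print("uptop",up,proj(A,up))
# stand fit
obs=[(A,(352.25,113.25),(-.063,0,.274)),(B,(200.25,274),(-.063,0,.274)),(A,(385.4,130.4),(.044,0,.286)),(B,(167.2,244.8),(.044,0,.286))]
f=lambda p:np.concatenate([proj(c,pose([p[0],p[1],0,p[2]],P))[0]-uv for c,uv,P in obs])
d=up-tip
s=least_squares(f,[*(tip[:2]*.4+up[:2]*.6),np.arctan2(d[1],d[0])]);print("stand",s.x,np.round(s.fun,1))
sp=[s.x[0],s.x[1],0,s.x[2]]
F=[(a,b,.01) for a,b in((-.08,-.08),(.08,-.08),(.08,.08),(-.08,.08))]
print(np.round(proj(A,pose(sp,F))),np.round(proj(B,pose(sp,F))))
# boards
def fit(ol,p0,boxes,free):
    ms=[]
    for c,(x,y,w,h) in zip((A,B),boxes):
        m=np.zeros((420,560),np.uint8);m[y:y+h,x:x+w]=brown(c["img"])[y:y+h,x:x+w];m=cv2.morphologyEx(m,cv2.MORPH_CLOSE,np.ones((5,5)));ms.append(m.astype(float))
    def cost(q):
        p=np.array(p0,float);p[free]+=q
        return sum(np.abs(sil(c,p,ol)-m).sum()/m.sum() for c,m in zip((A,B),ms))
    best=min((minimize(cost,[0]*len(free)+np.r_[np.zeros(len(free)-1),dy],method="Nelder-Mead",options=dict(initial_simplex=np.vstack([np.r_[np.zeros(len(free)-1),dy]]+[np.r_[np.zeros(len(free)-1),dy]+v for v in np.eye(len(free))*.015]))) for dy in(-.2,0,.2)),key=lambda r:r.fun)
    p=np.array(p0,float);p[free]+=best.x;return p,best.fun
boxL=[(225,195,75,80),(270,172,70,80)];boxS=[(340,115,45,75),(160,245,60,80)]
for yaw in [s.x[2],s.x[2]+.8,s.x[2]-.8]:
  print("large",fit(LARGE,[lh[0],lh[1],.03,yaw],boxL,[0,1,3]),fit(LARGE,[lh[0],lh[1],.03,yaw],boxL,[0,1,2,3]))
sb=pose(sp,[(-.007,0,.262-.0075-.174)])[0]
print("small",fit(SMALL,[*sb,s.x[2]],boxS,[0,1,3]))
E
```

```text
large hole [ 0.5324937  -0.16748638  0.21583891] [[260.95593911 216.41318944]] [[303.64938267 191.59690992]]
tip [0.50948576 0.20651399 0.273589  ] [[351.845021   113.31863487]] [[199.73128858 273.95420214]]
uptop [0.6157373  0.20533684 0.28415445] [[385.36393567 130.4083878 ]]
stand [ 0.57177659  0.20565494 -0.01256111] [-0.6 -0.2 -0.3  0.   0.1 -0.5 -0.2 -0.6]
[[320. 187.]
 [361. 217.]
 [393. 186.]
 [352. 159.]] [[244. 315.]
 [204. 281.]
 [157. 321.]
 [198. 360.]]
large (array([ 0.52956831, -0.16893139,  0.03      , -0.19697521]), np.float64(0.2332760760045156)) (array([ 0.53023395, -0.16971584,  0.03642528, -0.20939589]), np.float64(0.17052439047873508))
large (array([ 0.52941123, -0.16894464,  0.03      , -0.19749716]), np.float64(0.23423272170591336)) (array([ 0.52964228, -0.1698618 ,  0.0365224 , -0.21290532]), np.float64(0.17715456650515465))
large (array([ 0.52921332, -0.16921499,  0.03      , -0.20868953]), np.float64(0.23157956812990282)) (array([ 0.53024774, -0.17020532,  0.03543677, -0.20122468]), np.float64(0.17239285086737482))
small (array([0.56969712, 0.20507455, 0.0805    , 0.009739  ]), np.float64(0.33027149323125005))
```

The scene and side views give the large board at about (0.530, -0.169) with yaw -0.2, and the stand at (0.572, 0.206) with yaw about -0.01. The residuals are below 1 px. I'll rise and go above the rack board.

```bash
python3 -m crank '[{"delta_rot":[0,0,0],"xyz":[0,0,-0.05],"fingers":-1},{"delta_rot":[0,0,0],"xyz":[0,0,-0.10],"fingers":-1},{"delta_rot":[0,0,0],"xyz":[0,0,-0.15],"fingers":-1},{"delta_rot":[0,0,5],"xyz":[0.03,-0.02,-0.17],"fingers":-1},{"delta_rot":[0,0,12],"xyz":[0.069,-0.05,-0.17],"fingers":-1},{"delta_rot":[0,0,20],"xyz":[0.109,-0.079,-0.17],"fingers":-1},{"delta_rot":[0,0,28],"xyz":[0.149,-0.108,-0.17],"fingers":-1},{"delta_rot":[0,0,35],"xyz":[0.189,-0.137,-0.17],"fingers":-1},{"delta_rot":[0,0,37.5],"xyz":[0.229,-0.166,-0.17],"fingers":-1},{"delta_rot":[0,0,37.5],"xyz":[0.265,-0.192,-0.17],"fingers":-1}]' 40
python3 - <<'E'
from h import *
from station import telemetry
o=telemetry.get_obs();T=rot(o["tool_rot"]);print(o["t"],o["eef_pos"],T.round(3).tolist(),np.array(o["q"]).round(2))
print(T.T@(np.array([.530,-.169,.36])-o["eef_pos"]))
E
```

```text
t: 3.3
eef_pos: [0.4493, -0.3176, 0.4016]
tool_rot: [0.0, 0.995, -0.103, 0.0]
contact_force: [-1.1, -0.4, -0.6]
gripper_width: 1.0
grasp_force: 0.0
3.3 [ 0.4492745  -0.31763323  0.40164613] [[0.979, -0.204, 0.001], [-0.204, -0.979, -0.0], [0.001, -0.0, -1.0]] [ 0.55  0.16 -0.05  1.61  0.01  1.37 -1.28]
[ 0.04861343 -0.16199428  0.04168248]
```

```bash
python3 -m crank '[{"delta_rot":[0,0,0],"xyz":[0.012,-0.04,0.01],"fingers":-1},{"delta_rot":[0,0,0],"xyz":[0.025,-0.082,0.02],"fingers":-1},{"delta_rot":[0,0,0],"xyz":[0.037,-0.123,0.03],"fingers":-1},{"delta_rot":[0,0,0],"xyz":[0.0486,-0.162,0.04],"fingers":-1},{"delta_rot":[0,0,0],"xyz":[0.0486,-0.162,0.04],"fingers":-1},{"delta_rot":[0,0,0],"xyz":[0.0486,-0.162,0.04],"fingers":-1}]'
python3 - <<'E'
from h import *
from station import telemetry,viewer,search_frame,cut_out
import pickle
c=viewer.read_camera("wrist");c["origin"]=np.array(c["origin"]);pickle.dump(c,open("w1.pkl","wb"))
print([(d["pixel"],d["score"]) for d in search_frame("wrist","large_hole")])
im=c["img"][:,:,::-1].copy()
for z in(.03,.0,):pass
p=[.530,-.169,.03,-.205]
for x in(-.006,.006): cv2.polylines(im,[np.round(proj(c,pose(p,np.c_[np.full(len(LARGE),x),LARGE]))*8).astype(np.int32)],True,(0,255,0) if x<0 else (255,0,0),1,0,3)
cv2.imwrite("pics/w1.png",im);o=telemetry.get_obs();print(o["t"],o["eef_pos"])
E
```

```text
t: 3.9
eef_pos: [0.5292, -0.1706, 0.3611]
tool_rot: [0.0, 0.995, -0.101, -0.0]
contact_force: [0.3, -0.9, 0.4]
gripper_width: 1.001
grasp_force: 0.0
[([131.2, 288.7], 0.98), ([474.9, 22.9], 0.87), ([329.7, 311.3], 0.61), ([499.0, 230.4], 0.61), ([279.3, 187.9], 0.57)]
4.0 [ 0.52863161 -0.17291042  0.36155902]
```

View pics/w1.png

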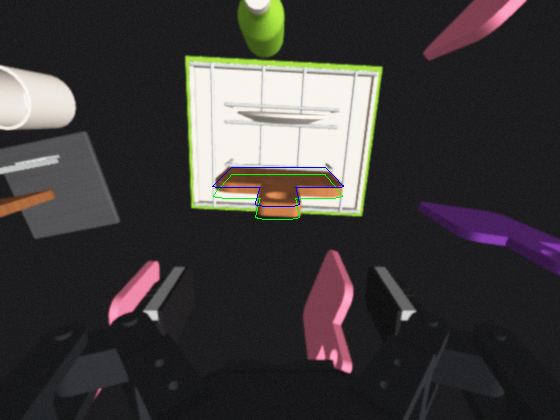

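The wrist view shows the board at (278,190) with the model outline within a couple of pixels. I'll refine that with a fit in this image.

```bash
python3 - <<'E'
from h import *
import pickle
from station import telemetry
c=pickle.load(open("w1.pkl","rb"))
m=np.zeros((420,560),np.uint8);m[155:225,205:355]=brown(c["img"])[155:225,205:355]
m=cv2.morphologyEx(m,cv2.MORPH_CLOSE,np.ones((5,5))).astype(float);print(m.sum())
for free in([0,1,3],[0,1,2,3]):
    p0=np.array([.530,-.169,.03,-.205])
    def cost(q):
        p=p0.copy();p[free]+=q;return np.abs(sil(c,p,LARGE)-m).sum()/m.sum()
    r=minimize(cost,np.zeros(len(free)),method="Nelder-Mead",options=dict(initial_simplex=np.vstack([np.zeros(len(free)),np.eye(len(free))*.01])))
    p=p0.copy();p[free]+=r.x;print(p,r.fun)
o=telemetry.get_obs();T=rot(o["tool_rot"]);print(o["eef_pos"],T.round(3).tolist())
E
```

```text
3896.0
[ 0.53158552 -0.17075775  0.03       -0.25194611] 0.16431917351129363
[ 0.52765533 -0.16986214  0.01678666 -0.20337394] 0.15506288501026694
[ 0.52863161 -0.17291042  0.36155902] [[0.979, -0.206, 0.0], [-0.206, -0.979, -0.001], [0.0, 0.001, -1.0]]
```

```bash
python3 -m crank '[{"delta_rot":[0,0,0],"xyz":[-0.003,-0.0015,0.04],"fingers":-1},{"delta_rot":[0,0,0],"xyz":[-0.003,-0.0015,0.08],"fingers":-1},{"delta_rot":[0,0,0],"xyz":[-0.003,-0.0015,0.12],"fingers":-1},{"delta_rot":[0,0,0],"xyz":[-0.003,-0.0015,0.145],"fingers":-1},{"delta_rot":[0,0,0],"xyz":[-0.003,-0.0015,0.155],"fingers":-1},{"delta_rot":[0,0,0],"xyz":[-0.003,-0.0015,0.155],"fingers":-1}]' 50
python3 - <<'E'
from h import *
from station import viewer,telemetry
a=[viewer.read_camera(c)["img"] for c in("scene","wrist")]
cv2.imwrite("pics/g1.png",np.hstack([cv2.resize(a[0][150:300,180:340],(400,375)),cv2.resize(a[1],(400,300))[:,:,:].repeat(1,0) if 0 else cv2.copyMakeBorder(cv2.resize(a[1],(400,300)),0,75,0,0,0)])[:,:,::-1])
print(telemetry.get_obs()["t"])
E
```

```text
t: 4.6
eef_pos: [0.5256, -0.1706, 0.2057]
tool_rot: [0.0, 0.995, -0.104, -0.001]
contact_force: [-0.0, -0.4, 0.0]
gripper_width: 0.999
grasp_force: 0.0
4.7
```

View pics/g1.png

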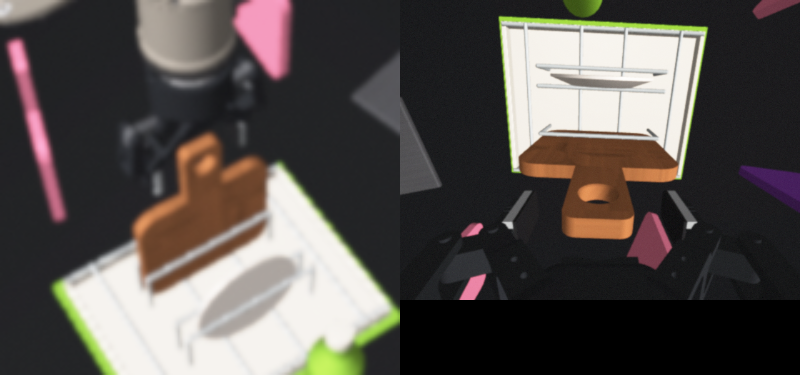

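The handle (right panel, about (598,200)) is centred between the open pads. Next I close and lift.

```bash
python3 -m crank '[{"delta_rot":[0,0,0],"xyz":[0,0,0],"fingers":1},{"delta_rot":[0,0,0],"xyz":[0,0,0],"fingers":1},{"delta_rot":[0,0,0],"xyz":[0,0,0],"fingers":1},{"delta_rot":[0,0,0],"xyz":[0,0,0],"fingers":1},{"delta_rot":[0,0,0],"xyz":[0,0,0],"fingers":1},{"delta_rot":[0,0,0],"xyz":[0,0,0],"fingers":1},{"delta_rot":[0,0,0],"xyz":[0,0,0],"fingers":1},{"delta_rot":[0,0,0],"xyz":[0,0,0],"fingers":1}]' 50
```

```text
t: 5.5
eef_pos: [0.5271, -0.1696, 0.2072]
tool_rot: [0.0, 0.995, -0.103, 0.001]
contact_force: [-0.8, 0.4, 6.1]
gripper_width: 0.457
grasp_force: 49.9
```

```bash
python3 -m crank '[{"delta_rot":[0,0,0],"xyz":[0,0,-0.02],"fingers":1},{"delta_rot":[0,0,0],"xyz":[0,0,-0.04],"fingers":1},{"delta_rot":[0,0,0],"xyz":[0,0,-0.07],"fingers":1},{"delta_rot":[0,0,0],"xyz":[0,0,-0.10],"fingers":1},{"delta_rot":[0,0,0],"xyz":[0,0,-0.13],"fingers":1},{"delta_rot":[0,0,0],"xyz":[0,0,-0.16],"fingers":1},{"delta_rot":[0,0,0],"xyz":[0,0,-0.19],"fingers":1},{"delta_rot":[0,0,0],"xyz":[0,0,-0.21],"fingers":1},{"delta_rot":[0,0,0],"xyz":[0,0,-0.22],"fingers":1},{"delta_rot":[0,0,0],"xyz":[0,0,-0.22],"fingers":1}]'
python3 - <<'E'
from h import *
import pickle
D=pickle.load(open("D0.pkl","rb"));A,B=D["scene"],D["side"]
M=pickle.load(open("M0.pkl","rb"))
# pink boards: pair each scene mask with each side mask
for i,(m,p,s) in enumerate(M["scene","large_board"]):
  for j,(m2,p2,s2) in enumerate(M["side","large_board"]):
    t=tri([(A,p),(B,p2)]);e=np.abs(proj(A,t)-p).max()
    if e<6 : print(i,j,p,p2,t.round(3),e.round(1))
from station import telemetry,viewer
o=telemetry.get_obs();T=rot(o["tool_rot"]);print(o["t"],o["eef_pos"],T.round(3).tolist(),o["contact_force"])
E
```

```text
t: 6.5
eef_pos: [0.5266, -0.1695, 0.4268]
tool_rot: [0.0, 0.995, -0.103, 0.001]
contact_force: [0.0, 0.2, -2.2]
gripper_width: 0.462
grasp_force: 51.0
0 0 [132.5, 284.2] [399.6, 192.0] [ 0.382 -0.463  0.086] 2.6
1 4 [281.0, 147.3] [289.5, 332.7] [0.341 0.116 0.088] 0.5
2 3 [259.2, 237.6] [305.6, 215.0] [ 0.528 -0.173  0.12 ] 0.1
3 2 [194.6, 196.2] [380.1, 258.7] [ 0.293 -0.191  0.1  ] 0.7
4 1 [216.0, 371.8] [324.1, 145.0] [ 0.689 -0.472  0.106] 0.6
6.5 [ 0.52662079 -0.16947748  0.42682235] [[0.979, -0.204, 0.001], [-0.204, -0.979, -0.0], [0.001, 0.0, -1.0]] [ 0.03356258  0.18013673 -2.18519083]
```

```bash
python3 -m crank '[{"delta_rot":[0,0,0],"xyz":[-0.0072,-0.0177,0],"fingers":1},{"delta_rot":[0,0,-1],"xyz":[-0.0215,-0.0532,0],"fingers":1},{"delta_rot":[0,0,-3],"xyz":[-0.0387,-0.0957,0],"fingers":1},{"delta_rot":[0,0,-5],"xyz":[-0.0574,-0.1418,0],"fingers":1},{"delta_rot":[0,0,-7],"xyz":[-0.076,-0.1878,0],"fingers":1},{"delta_rot":[0,0,-9],"xyz":[-0.0946,-0.2339,0],"fingers":1},{"delta_rot":[0,0,-11],"xyz":[-0.1133,-0.28,0],"fingers":1},{"delta_rot":[0,0,-11],"xyz":[-0.129,-0.319,0],"fingers":1},{"delta_rot":[0,0,-11],"xyz":[-0.1391,-0.3438,0],"fingers":1},{"delta_rot":[0,0,-11],"xyz":[-0.1434,-0.3544,0],"fingers":1}]'
```

```text
t: 7.5
eef_pos: [0.4566, 0.2096, 0.4245]
tool_rot: [0.0, 1.0, -0.004, -0.001]
contact_force: [0.1, -0.3, -1.8]
gripper_width: 0.46
grasp_force: 51.1
```

```bash
python3 -m crank '[{"delta_rot":[0,0,0],"xyz":[0,0,0.01],"fingers":1},{"delta_rot":[0,0,0],"xyz":[0,0,0.035],"fingers":1},{"delta_rot":[0,0,0],"xyz":[0,0,0.07],"fingers":1},{"delta_rot":[0,0,0],"xyz":[0,0,0.105],"fingers":1},{"delta_rot":[0,0,0],"xyz":[0,0,0.14],"fingers":1},{"delta_rot":[0,0,0],"xyz":[0,0,0.165],"fingers":1},{"delta_rot":[0,0,0],"xyz":[0,0,0.178],"fingers":1},{"delta_rot":[0,0,0],"xyz":[0,0,0.178],"fingers":1},{"delta_rot":[0,0,0],"xyz":[0,0,0.178],"fingers":1},{"delta_rot":[0,0,0],"xyz":[0,0,0.178],"fingers":1}]'
python3 - <<'E'
from h import *
from station import viewer,telemetry
import pickle
E=[];D={}
for c in("scene","side","wrist","scene","side","scene"):
    D[c]=viewer.read_camera(c);E.append(telemetry.get_obs()["eef_pos"])
pickle.dump(D,open("D2.pkl","wb"))
print(np.mean(E,0),np.std(E,0),telemetry.get_obs()["contact_force"])
def cr(c,x,y,w=100,h=75): return cv2.resize(D[c]["img"][y:y+h,x:x+w],(400,300),interpolation=cv2.INTER_CUBIC)
cv2.imwrite("pics/h1.png",np.vstack([np.hstack([cr("scene",300,90),cr("side",160,240)]),np.hstack([cv2.resize(D["wrist"]["img"],(400,300)),cr("wrist",150,150,280,210)])])[:,:,::-1])
E
```

```text
t: 8.5
eef_pos: [0.4594, 0.2069, 0.2497]
tool_rot: [-0.001, 1.0, -0.007, 0.001]
contact_force: [0.1, 0.1, -2.2]
gripper_width: 0.463
grasp_force: 51.1
[0.45892421 0.20698717 0.24924546] [2.60008065e-04 5.64139410e-05 3.27059000e-04] [-0.26691906 -0.33452212 -2.76714575]
```

View pics/h1.png

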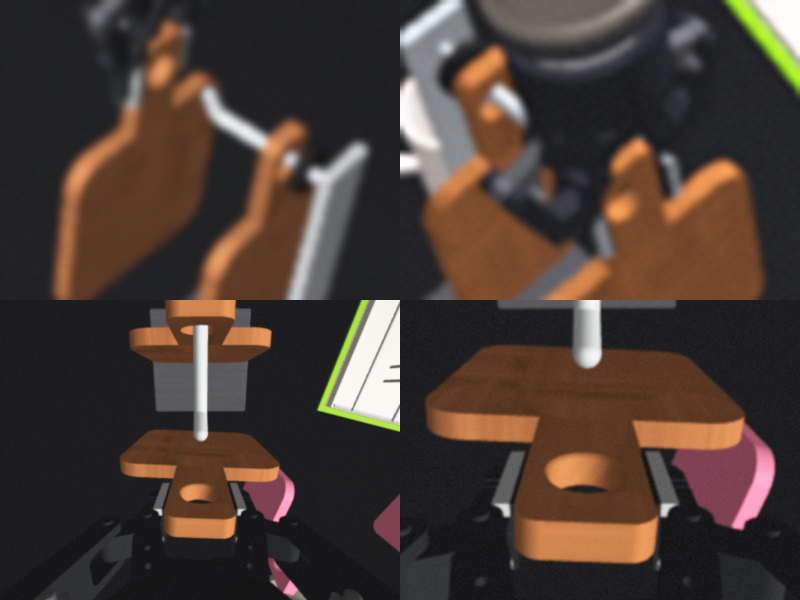

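The wrist view shows the hole at (278,272) and the rod tip at (282,190), so I need about 1.5 mm sideways. Height is 1.5 mm too high. Correct and approach the tip.

```bash
python3 -m crank '[{"delta_rot":[0,0,0],"xyz":[0.005,0.0015,0.001],"fingers":1},{"delta_rot":[0,0,0],"xyz":[0.015,0.0015,0.0015],"fingers":1},{"delta_rot":[0,0,0],"xyz":[0.024,0.0015,0.0015],"fingers":1},{"delta_rot":[0,0,0],"xyz":[0.028,0.0015,0.0015],"fingers":1},{"delta_rot":[0,0,0],"xyz":[0.028,0.0015,0.0015],"fingers":1},{"delta_rot":[0,0,0],"xyz":[0.028,0.0015,0.0015],"fingers":1}]'
python3 - <<'E'
from h import *
from station import viewer,telemetry
import pickle
E=[];F=[];D={}
for c in("scene","side","wrist","scene","side","scene"):
    D[c]=viewer.read_camera(c);o=telemetry.get_obs();E.append(o["eef_pos"]);F.append(o["contact_force"])
pickle.dump(D,open("D3.pkl","wb"))
print(np.mean(E,0),np.std(E,0),np.mean(F,0))
def cr(c,x,y,w=100,h=75): return cv2.resize(D[c]["img"][y:y+h,x:x+w],(400,300),interpolation=cv2.INTER_CUBIC)
cv2.imwrite("pics/h2.png",np.vstack([np.hstack([cr("scene",325,90,60,45),cr("side",180,255,60,45)]),np.hstack([cv2.resize(D["wrist"]["img"],(400,300)),cr("wrist",200,180,160,120)])])[:,:,::-1])
E
```

```text
t: 9.4
eef_pos: [0.4862, 0.2049, 0.2466]
tool_rot: [0.0, 1.0, -0.007, -0.0]
contact_force: [0.1, 0.6, -1.6]
gripper_width: 0.461
grasp_force: 51.1
[0.48610651 0.2049447  0.2467962 ] [5.46879982e-05 2.67763893e-05 7.83681855e-05] [-0.26840651  0.06564478 -2.1446937 ]
```

View pics/h2.png

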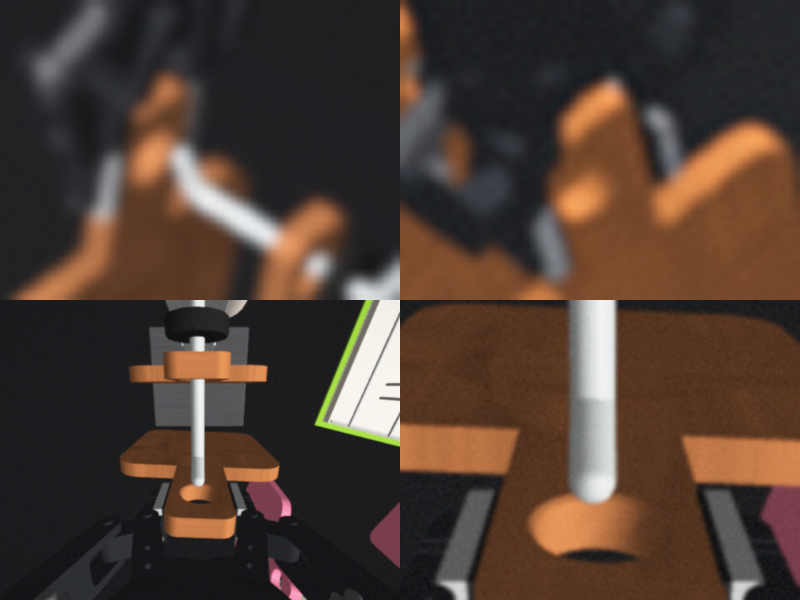

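```bash
python3 - <<'E'
from h import *
import pickle
c=pickle.load(open("D3.pkl","rb"))["wrist"]
eef=np.array([.4861,.2049,.2468])
st=[.5718,.2057,0,-.0126]
print("tip proj",proj(c,pose(st,[(-.063,0,.274),(-.053,0,.262),(-.03,0,.262),(-.013,0,.262+.0)])),"seen ~(276.8,256)")
print(np.array(c["origin"])-eef)
P=np.array([(.006,.0125,.197),(.006,-.0125,.197),(.006,.02,.15),(.006,-.02,.15)])
uv=np.array([(250.8,270.8),(302,270.8),(247.6,232),(313.2,234.8)])
def f(q):
    Q=(P-[0,0,.197])@R.from_euler("yz",[q[3],-.0127]).as_matrix().T+q[:3]
    return (proj(c,Q)-uv).ravel()
s=least_squares(f,[.49,.205,.267,0],x_scale=.01);print(s.x,s.fun.round(1),s.x[:3]-eef)
f2=lambda q:f([*q,0]);s=least_squares(f2,[.49,.205,.267]);print(s.x,s.fun.round(1),s.x-eef)
E
```

```text
tip proj [[273.81462417 254.30135109]
 [274.10890545 223.1249576 ]
 [273.75925914 173.26479885]
 [273.47593102 132.86172636]] seen ~(276.8,256)
[ 0.07779822 -0.00146796  0.14392415]
[ 0.48959288  0.20499947  0.2641732  -0.01536469] [ 0.9  0.1  2.3 -0.  -1.3  1.4 -2.9 -1.5] [3.49287556e-03 9.94703631e-05 1.73731969e-02]
[0.49050846 0.20498372 0.26560279] [ 0.6 -0.3  2.6 -0.4 -1.6  1.9 -2.7 -1. ] [4.40845948e-03 8.37184701e-05 1.88027860e-02]
```

```bash
python3 -m crank '[{"delta_rot":[0,0,0],"xyz":[0,0,-0.0013],"fingers":1},{"delta_rot":[0,0,0],"xyz":[0.003,0,-0.0013],"fingers":1},{"delta_rot":[0,0,0],"xyz":[0.007,0,-0.0013],"fingers":1},{"delta_rot":[0,0,0],"xyz":[0.010,0,-0.0013],"fingers":1},{"delta_rot":[0,0,0],"xyz":[0.013,0,-0.0013],"fingers":1},{"delta_rot":[0,0,0],"xyz":[0.016,0,-0.0013],"fingers":1}]'
```

```text
t: 10.3
eef_pos: [0.5027, 0.2046, 0.248]
tool_rot: [-0.0, 1.0, -0.007, -0.0]
contact_force: [-0.4, 0.0, -1.3]
gripper_width: 0.462
grasp_force: 51.1
```

```bash
python3 -m crank '[{"delta_rot":[0,0,0],"xyz":[0.003,0,0],"fingers":1},{"delta_rot":[0,0,0],"xyz":[0.006,0,0],"fingers":1},{"delta_rot":[0,0,0],"xyz":[0.009,0,0],"fingers":1},{"delta_rot":[0,0,0],"xyz":[0.012,0,0],"fingers":1},{"delta_rot":[0,0,0],"xyz":[0.012,0,0],"fingers":1}]'; python3 -c "
from station import telemetry as t;o=t.get_obs();print(o['contact_force'],o['torque'])"
```

```text
t: 10.8
eef_pos: [0.5148, 0.2044, 0.2481]
tool_rot: [-0.0, 1.0, -0.007, 0.0]
contact_force: [0.1, -0.7, -0.5]
gripper_width: 0.464
grasp_force: 51.1
[ 0.09519312 -0.70341444 -0.48574355] [-0.03646355  0.0549546   0.03545348]
```

```bash
python3 -m crank '[{"delta_rot":[0,0,0],"xyz":[0.003,0,0],"fingers":1},{"delta_rot":[0,0,0],"xyz":[0.006,0,0],"fingers":1},{"delta_rot":[0,0,0],"xyz":[0.009,0,0],"fingers":1},{"delta_rot":[0,0,0],"xyz":[0.012,0,0],"fingers":1},{"delta_rot":[0,0,0],"xyz":[0.015,0,0],"fingers":1},{"delta_rot":[0,0,0],"xyz":[0.018,0,0],"fingers":1},{"delta_rot":[0,0,0],"xyz":[0.018,0,0],"fingers":1}]'
python3 - <<'E'
from h import *
from station import viewer,telemetry
E=[];F=[];D={}
for c in("scene","side","wrist","scene","side","scene"):
    D[c]=viewer.read_camera(c);o=telemetry.get_obs();E.append(o["eef_pos"]);F.append(o["contact_force"])
print(np.mean(E,0),np.mean(F,0),np.std(F,0))
def cr(c,x,y,w=100,h=75): return cv2.resize(D[c]["img"][y:y+h,x:x+w],(400,300),interpolation=cv2.INTER_CUBIC)
cv2.imwrite("pics/h3.png",np.hstack([cr("scene",325,90,80,60),cr("wrist",160,110,240,180)])[:,:,::-1])
E
```

```text
t: 11.5
eef_pos: [0.5328, 0.2041, 0.2481]
tool_rot: [-0.0, 1.0, -0.007, 0.0]
contact_force: [0.1, -0.2, -2.2]
gripper_width: 0.458
grasp_force: 51.1
[0.53229601 0.20424172 0.24805346] [ 0.03820009  0.2967667  -2.42367887] [0.32410723 0.3834332  0.35953559]
```

View pics/h3.png

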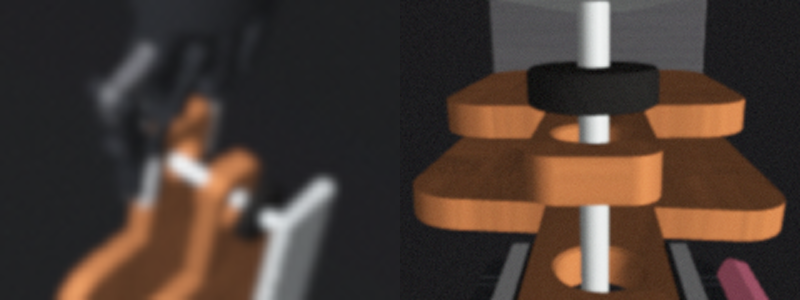

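The wrist crop shows the rod running through the large board's hole, with the small board still clear ahead. Lower it onto the rod.

```bash
python3 -m crank '[{"delta_rot":[0,0,0],"xyz":[0,0,0.003],"fingers":1},{"delta_rot":[0,0,0],"xyz":[0,0,0.006],"fingers":1},{"delta_rot":[0,0,0],"xyz":[0,0,0.009],"fingers":1},{"delta_rot":[0,0,0],"xyz":[0,0,0.0115],"fingers":1},{"delta_rot":[0,0,0],"xyz":[0,0,0.0125],"fingers":1},{"delta_rot":[0,0,0],"xyz":[0,0,0.0125],"fingers":1},{"delta_rot":[0,0,0],"xyz":[0,0,0.0125],"fingers":1}]'
```

```text
t: 12.5
eef_pos: [0.5324, 0.2043, 0.2357]
tool_rot: [-0.0, 1.0, -0.007, 0.0]
contact_force: [-0.3, -0.4, -1.8]
gripper_width: 0.459
grasp_force: 51.1
```

```bash
python3 -m crank '[{"delta_rot":[0,0,0],"xyz":[0,0,0.0005],"fingers":1},{"delta_rot":[0,0,0],"xyz":[0,0,0.001],"fingers":1},{"delta_rot":[0,0,0],"xyz":[0,0,0.001],"fingers":1},{"delta_rot":[0,0,0],"xyz":[0,0,0.001],"fingers":1}]'
```

```text
t: 12.9
eef_pos: [0.5324, 0.2042, 0.2346]
tool_rot: [0.0, 1.0, -0.007, 0.0]
contact_force: [0.0, 0.2, -1.2]
gripper_width: 0.464
grasp_force: 51.1
```

```bash
python3 -m crank '[{"delta_rot":[0,0,0],"xyz":[0,0,0.0005],"fingers":1},{"delta_rot":[0,0,0],"xyz":[0,0,0.001],"fingers":1},{"delta_rot":[0,0,0],"xyz":[0,0,0.001],"fingers":1},{"delta_rot":[0,0,0],"xyz":[0,0,0.001],"fingers":1}]'; python3 - <<'E'
from station import viewer,telemetry
import numpy as np
F=[]
for i in range(6): viewer.read_camera("side");F.append(telemetry.get_obs()["contact_force"])
print(np.mean(F,0),np.std(F,0))
E
```

```text
t: 13.3
eef_pos: [0.5324, 0.2043, 0.2338]
tool_rot: [-0.0, 1.0, -0.007, 0.0]
contact_force: [-1.3, 0.5, 0.4]
gripper_width: 0.465
grasp_force: 51.4
[-0.86022638 -0.39161232  0.38636085] [0.76340069 0.4296405  0.44515373]
```

```bash
python3 -m crank '[{"delta_rot":[0,0,0],"xyz":[0.002,0,0],"fingers":1},{"delta_rot":[0,0,0],"xyz":[0.004,0,0],"fingers":1},{"delta_rot":[0,0,0],"xyz":[0.006,0,0],"fingers":1},{"delta_rot":[0,0,0],"xyz":[0.008,0,0],"fingers":1},{"delta_rot":[0,0,0],"xyz":[0.010,0,0],"fingers":1},{"delta_rot":[0,0,0],"xyz":[0.012,0,0],"fingers":1},{"delta_rot":[0,0,0],"xyz":[0.014,0,0],"fingers":1}]'
```

```text
t: 14.3
eef_pos: [0.5465, 0.2041, 0.2337]
tool_rot: [-0.0, 1.0, -0.007, 0.0]
contact_force: [-4.0, -0.2, 4.4]
gripper_width: 0.463
grasp_force: 51.5
```

```bash
python3 -m crank '[{"delta_rot":[0,0,0],"xyz":[0.001,0,0],"fingers":1},{"delta_rot":[0,0,0],"xyz":[0.002,0,0],"fingers":1},{"delta_rot":[0,0,0],"xyz":[0.003,0,0],"fingers":1},{"delta_rot":[0,0,0],"xyz":[0.004,0,0],"fingers":1},{"delta_rot":[0,0,0],"xyz":[0.004,0,0],"fingers":1}]'
```

```text
t: 14.8
eef_pos: [0.5506, 0.204, 0.2337]
tool_rot: [-0.0, 1.0, -0.007, 0.0]
contact_force: [-3.1, 0.6, 4.4]
gripper_width: 0.46
grasp_force: 51.7
```

```bash
python3 -m crank '[{"delta_rot":[0,0,0],"xyz":[0,0,-0.0005],"fingers":1},{"delta_rot":[0,0,0],"xyz":[0,0,-0.001],"fingers":1},{"delta_rot":[0,0,0],"xyz":[0,0,-0.001],"fingers":1}]'
python3 - <<'E'
from h import *
from station import viewer,telemetry
F=[];D={}
for c in("scene","side","wrist","scene","side","scene"):
    D[c]=viewer.read_camera(c);o=telemetry.get_obs();F.append(o["contact_force"])
print(o["eef_pos"],np.mean(F,0),np.std(F,0))
def cr(c,x,y,w=100,h=75): return cv2.resize(D[c]["img"][y:y+h,x:x+w],(400,300),interpolation=cv2.INTER_CUBIC)
cv2.imwrite("pics/h4.png",np.hstack([cr("scene",325,90,100,75),cr("wrist",160,110,240,180)])[:,:,::-1])
E
```

```text
t: 15.1
eef_pos: [0.5505, 0.2033, 0.2339]
tool_rot: [0.0, 1.0, -0.007, -0.0]
contact_force: [0.5, -0.7, -2.3]
gripper_width: 0.46
grasp_force: 51.2
[0.5503638  0.20381517 0.23439308] [ 0.06938966 -0.00254192 -2.11982365] [0.4646818  0.25390114 0.64910615]
```

View pics/h4.png

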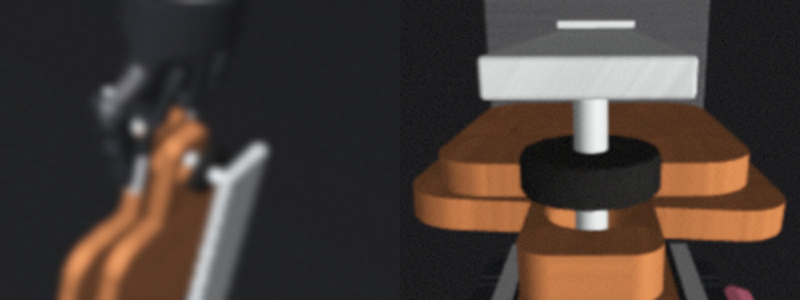

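Boards are nearly touching, with the collar a few mm behind the small board. I take just a little weight onto the rod and push on gently.

```bash
python3 -m crank '[{"delta_rot":[0,0,0],"xyz":[0.001,0,0.0003],"fingers":1},{"delta_rot":[0,0,0],"xyz":[0.002,0,0.0003],"fingers":1},{"delta_rot":[0,0,0],"xyz":[0.003,0,0.0003],"fingers":1},{"delta_rot":[0,0,0],"xyz":[0.004,0,0.0003],"fingers":1},{"delta_rot":[0,0,0],"xyz":[0.005,0,0.0003],"fingers":1},{"delta_rot":[0,0,0],"xyz":[0.005,0,0.0003],"fingers":1}]'
```

```text
t: 16.0
eef_pos: [0.5555, 0.2039, 0.2343]
tool_rot: [-0.0, 1.0, -0.007, 0.0]
contact_force: [-0.6, -0.6, -3.1]
gripper_width: 0.458
grasp_force: 51.1
```

```bash
python3 -m crank '[{"delta_rot":[0,0,0],"xyz":[0.001,0,0],"fingers":1},{"delta_rot":[0,0,0],"xyz":[0.002,0,0],"fingers":1},{"delta_rot":[0,0,0],"xyz":[0.003,0,0],"fingers":1},{"delta_rot":[0,0,0],"xyz":[0.003,0,0],"fingers":1}]'
```

```text
t: 16.4
eef_pos: [0.5585, 0.2039, 0.2343]
tool_rot: [-0.0, 1.0, -0.007, 0.0]
contact_force: [-0.0, 0.8, -2.2]
gripper_width: 0.462
grasp_force: 51.1
```

```bash
python3 -m crank '[{"delta_rot":[0,0,0],"xyz":[0.0007,0,0.0003],"fingers":1},{"delta_rot":[0,0,0],"xyz":[0.0014,0,0.0003],"fingers":1},{"delta_rot":[0,0,0],"xyz":[0.0021,0,0.0003],"fingers":1},{"delta_rot":[0,0,0],"xyz":[0.0028,0,0.0003],"fingers":1},{"delta_rot":[0,0,0],"xyz":[0.0028,0,0.0003],"fingers":1}]'
```

```text
t: 16.9
eef_pos: [0.5613, 0.2038, 0.234]
tool_rot: [-0.0, 1.0, -0.007, 0.0]
contact_force: [-0.8, -0.1, -3.7]
gripper_width: 0.461
grasp_force: 51.1
```

```bash
python3 -m crank '[{"delta_rot":[0,0,0],"xyz":[0.0005,0,0],"fingers":1},{"delta_rot":[0,0,0],"xyz":[0.001,0,0],"fingers":1},{"delta_rot":[0,0,0],"xyz":[0.0015,0,0],"fingers":1},{"delta_rot":[0,0,0],"xyz":[0.002,0,0],"fingers":1},{"delta_rot":[0,0,0],"xyz":[0.002,0,0],"fingers":1}]'
```

```text
t: 17.4
eef_pos: [0.5633, 0.2038, 0.234]
tool_rot: [-0.0, 1.0, -0.007, 0.0]
contact_force: [-0.5, -0.2, -2.2]
gripper_width: 0.46
grasp_force: 51.1
```

```bash
python3 -m crank '[{"delta_rot":[0,0,0],"xyz":[0.0005,0,0],"fingers":1},{"delta_rot":[0,0,0],"xyz":[0.001,0,0],"fingers":1},{"delta_rot":[0,0,0],"xyz":[0.0015,0,0],"fingers":1},{"delta_rot":[0,0,0],"xyz":[0.002,0,0],"fingers":1},{"delta_rot":[0,0,0],"xyz":[0.002,0,0],"fingers":1}]'
python3 - <<'E'
from h import *
from station import viewer,telemetry
F=[];D={}
for c in("scene","side","wrist","scene","side","scene"):
    D[c]=viewer.read_camera(c);o=telemetry.get_obs();F.append(o["contact_force"])
print(o["eef_pos"],np.mean(F,0),np.std(F,0))
def cr(c,x,y,w=100,h=75): return cv2.resize(D[c]["img"][y:y+h,x:x+w],(400,300),interpolation=cv2.INTER_CUBIC)
cv2.imwrite("pics/h5.png",np.hstack([cr("scene",325,90,100,75),cr("wrist",160,110,240,180)])[:,:,::-1])
E
```

```text
t: 17.9
eef_pos: [0.5637, 0.2038, 0.2339]
tool_rot: [0.001, 1.0, -0.007, -0.001]
contact_force: [-7.0, -1.2, 2.0]
gripper_width: 0.46
grasp_force: 51.4
[0.56368008 0.20382271 0.23391828] [-7.25751194 -1.2705565   2.00475229] [0.35956888 0.3979088  0.13427499]
```

View pics/h5.png

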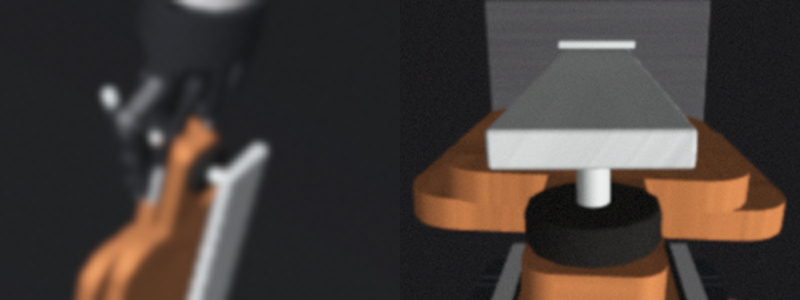

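Firm stop: 7.2 N against the collar, and the wrist view shows both boards stacked against it. I ease the push off and open.

```bash
python3 -m crank '[{"delta_rot":[0,0,0],"xyz":[0,0,0],"fingers":1},{"delta_rot":[0,0,0],"xyz":[-0.0005,0,0],"fingers":1},{"delta_rot":[0,0,0],"xyz":[-0.001,0,0],"fingers":1},{"delta_rot":[0,0,0],"xyz":[-0.001,0,0],"fingers":1}]' 20
```

```text
t: 18.6
eef_pos: [0.5637, 0.2038, 0.2339]
tool_rot: [0.0, 1.0, -0.007, -0.0]
contact_force: [-4.5, -0.4, -0.1]
gripper_width: 0.463
grasp_force: 51.2
```

```bash
python3 -m crank '[{"delta_rot":[0,0,0],"xyz":[0,0,0],"fingers":0.0},{"delta_rot":[0,0,0],"xyz":[0,0,0],"fingers":-0.2},{"delta_rot":[0,0,0],"xyz":[0,0,0],"fingers":-0.5},{"delta_rot":[0,0,0],"xyz":[0,0,0],"fingers":-1},{"delta_rot":[0,0,0],"xyz":[0,0,0],"fingers":-1},{"delta_rot":[0,0,0],"xyz":[0,0,0],"fingers":-1},{"delta_rot":[0,0,0],"xyz":[0,0,0],"fingers":-1},{"delta_rot":[0,0,0],"xyz":[0,0,0],"fingers":-1},{"delta_rot":[0,0,0],"xyz":[0,0,0],"fingers":-1}]'
```

```text
t: 19.5
eef_pos: [0.5642, 0.2038, 0.234]
tool_rot: [0.0, 1.0, -0.007, 0.0]
contact_force: [-0.7, 0.3, -0.2]
gripper_width: 1.004
grasp_force: 0.0
```

```bash
python3 -m crank '[{"delta_rot":[0,0,0],"xyz":[0,0,-0.01],"fingers":-1},{"delta_rot":[0,0,0],"xyz":[0,0,-0.03],"fingers":-1},{"delta_rot":[0,0,0],"xyz":[0,0,-0.06],"fingers":-1},{"delta_rot":[0,0,0],"xyz":[0,0,-0.09],"fingers":-1},{"delta_rot":[0,0,0],"xyz":[0,0,-0.12],"fingers":-1},{"delta_rot":[0,0,0],"xyz":[-0.03,0,-0.14],"fingers":-1},{"delta_rot":[0,0,0],"xyz":[-0.06,0,-0.16],"fingers":-1},{"delta_rot":[0,0,0],"xyz":[-0.08,0,-0.16],"fingers":-1},{"delta_rot":[0,0,0],"xyz":[-0.08,0,-0.16],"fingers":-1},{"delta_rot":[0,0,0],"xyz":[-0.08,0,-0.16],"fingers":-1}]'
python3 - <<'E'
from h import *
from station import viewer,telemetry
D={c:viewer.read_camera(c) for c in("scene","side","wrist")}
def cr(c,x,y,w=100,h=75): return cv2.resize(D[c]["img"][y:y+h,x:x+w],(400,300),interpolation=cv2.INTER_CUBIC)
cv2.imwrite("pics/h6.png",np.vstack([np.hstack([cr("scene",325,95,100,75),cr("side",140,235,100,75)]),np.hstack([cv2.resize(D["wrist"]["img"],(400,300)),cr("wrist",200,40,160,120)])])[:,:,::-1])
E
```

```text
t: 20.5
eef_pos: [0.4844, 0.2047, 0.3947]
tool_rot: [0.0, 1.0, -0.007, 0.001]
contact_force: [0.7, -0.7, -0.0]
gripper_width: 0.996
grasp_force: 0.0
```

View pics/h6.png

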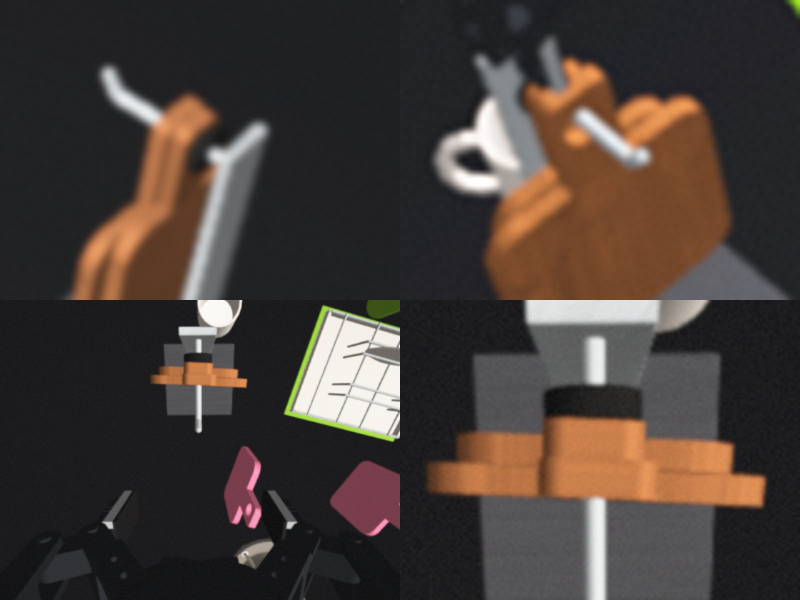

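The boards hang flush against each other and the collar (bottom right, about (595,450)). The robot is clear and the mug and rack are undisturbed.

```bash
python3 -c "
from station import job;print(job.hand_in())"
```

```text
the job is handed in; nothing more can be done
None
```

I hung the large board on the hook in front of the small one, pressed both against the collar with about 7 N, let go and handed the job in. In the last pictures the boards hang face to face, but the hand-in gave no verdict.

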